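# Turn the swivel fork to its stop and hang up the ink roller

### The job

Hang the narrow ink roller up to dry. First turn the swivel fork on the stand clockwise (seen from above) until it comes up against its stop and press it firmly but gently there for a moment (about 8 N on a prong is right, 18 N strains the stop); then lift the ink roller out of the wooden tool block and hang it handle-down between the two prongs, lowering it gently until the fork carries it. Leave the other things on the table where they are.

Things in the scene. Friction and masses are not known exactly. Their poses are not given: they have to be found in the camera images.
- stand: dark steel stand fixed to the table: foot plate 110 x 100 x 12 mm and post 26 mm thick. Origin at the table on the post's upright axis, the fork's turning axis. Its front is -x (towards the robot, give or take 15 degrees). At its stop the fork faces this front to within 0.2 rad; the exact angle differs each time and is not measured: it must be felt.
- fork: steel fork turning on the stand, friction 0.12 N m (2 N on a prong); starts 0.8 to 1.6 rad anticlockwise of its stop. Origin on the axis at table height, -x outward along the prongs: 8 mm round bars, centres at y = +-20 mm, z = 165 mm, level from x = -31 to -82 mm, then upturned tips at x = -90 mm, up to z = 183 mm. At x > -31 mm they join a head 36 mm in diameter, 179 mm high.
- fork_seat (a point): the seat of the fork: point midway between the prongs (32 mm clear gap), level with their upper sides (z = 169 mm), 57 mm from the turning axis. Axes as the fork's (-x outward).
- buffer (a joint): tiny yielding of the fork's stop (rad), 0 at rest, negative when the fork is pressed clockwise against it: -0.01 for each 0.3 N m (about 5 N on a prong 58 mm from the axis). The fork's own friction alone moves it by 0.004 at most. Strained beyond 0.045.
- tool_block: light wooden block fixed to the table, 70 x 170 x 72 mm, origin at the centre of its underside, long side along y. The square hole in its middle (28 x 27 mm, 66 mm deep) holds the ink roller's handle; a pen stands in a round hole 66 mm away on +y, its top 141 mm high.
- roller: narrow ink roller (brayer) 188 x 86 mm, 0.40 kg (weighted red handle), dark roller, standing handle-down in the tool block. x points up from handle to roller, y along the roller, z out of its flat side. Handle 24 to 26 mm thick, x = -94 to +21 mm, centred at y = 0, z = 14 mm; a wire yoke spreads from it at x = 20 mm sideways and up to the roller's ends (y = +-43 mm).
- roller_grip (a point): centre of the ink roller's cylinder (33 mm in diameter, 64 mm long along y; it does not spin), 77 mm up from the origin of roller, 171 mm above the handle's end: grasp it here from above, fingers closing across the cylinder. Axes as roller.
- roller_neck (a point): point of the ink roller 52 mm below roller_grip (towards the handle), where the underside of the yoke stands on the prongs when it hangs: it then lies at the fork seat. Axes as roller.
- lino_block_mid (a point): bystander: centre of a lino printing block, 95 x 65 x 21 mm, lying on the table
- paste_pot_mid (a point): bystander: centre of a round pot with a lid, 58 mm in diameter, 50 mm high, standing on the table

How it is judged:
By the outcome, as a careful person would: the job done as asked, in the order asked, and still so for the second after the job is handed in, with the robot touching nothing.
It also fails if it takes over 72 s, if anything falls off the work surface, if the arm or the gripper's body presses on something with over 40 N, if the wrist force passes 120 N, or if a joint passes its speed limit or range.

### The arm

A 6-joint arm with a two-finger parallel gripper is mounted at the origin on the work surface; the furniture and walls round the work are solid. World frame = base frame: x ahead of the robot, y to its left, z up, the work surface at z = 0. Lengths are in mm, angles in rad, forces in N, time in s.
With the tool pointing down it reaches from about 400 to 925 mm from the base axis. Payload 12.5 kg.
Tool frame: the origin (TCP) lies at the centre of the arm's flange, where the gripper is bolted on; the fingertips stand 190 mm ahead of it and the grasp point (between the pads) lies 171 mm ahead of it; z points along the fingers, y is the line along which they close (so a half turn about z gives the same grasp; the last joint's range is limited). The gripper opens to 95 mm and grips with 3 to 60 N. Pads are 20 mm wide; open, the fingers measure 119 mm over their backs; the gripper's body (75 mm by 180 mm) begins 59 mm behind the grasp point.
Start: joints at [1.003, 0.491, 1.559, -0, 1.092, -0.106], TCP at [278.453, 559.544, 404.761] pointing down, gripper open.
Joint ranges: [-3.1, 3.1], [-0.84, 2.19], [0.05, 2.79], [-1.13, 4.28], [0.06, 2.93], [-2.69, 2.69]. Speed limits (rad/s): [2.22, 2.22, 2.79, 3.14, 3.14, 3.14].

### API

Orientations are given as [roll, pitch, yaw] about the fixed x, y, z axes, in that order (R = Rz(yaw) Ry(pitch) Rx(roll)).
In Python, from cell import env, read_camera, search_frame, cut_out gives the robot as it stands. The module is installed in compiled form; this text tells all that it offers.
- The arm moves only by the tool move_arm, never from a script. Its argument "commands" is a list of rows, each a list of 3 entries, a list of its own where there are three numbers: the shift along the world's x, y, z normalised to -1 to 1, where 1 is 0.03 m, then the turn about the world's z normalised to -1 to 1, where 1 is 0.08 rad, then the opening, from -1 (shut) to 1 (fully open), so that 0 is half open. A call has 1 to 20 rows; each row shifts and turns the commanded pose from where the row before left it; what a row does not reach is not made up. A row lasts 1/12 s, in which the tool goes at most 41.7 mm and 7.16 degrees, less where a joint would pass 70% of its speed; a pose out of reach is approached as far as the arm can. A call with a number of a shift or a turn outside -1 to 1 is refused whole. A call with a gripper value outside its range is refused whole. The fingers move at their own pace and stop on an object; the grip force is fixed at half the most. Time passes only in rows, so rows that do not move let the fingers close. It gives the time, the measured TCP pose, the force, the opening and the grip force at its end, in the units of the state.
- env.state(): the state, without advancing time (a new reading comes with each control period).
- read_camera(name): name is "scene" or "top"; returns a dict with "image" (480x640x3 uint8, red, green, blue), "fx", "fy", "cx", "cy" (pixels), "rvec" (rotation vector, rad) and "tvec" (3), from world to camera coordinates, as OpenCV has them. Camera axes: x right, y down, z forward; pixel columns grow to the right and rows downward; lengths in mm; the calibration is good to about 2 mm. A picture is of the moment at which its call begins. There is no depth.
- env.job_done(): hands the job in; it is judged then, once.
Trained networks look in a picture, given as the dict that the camera call returned (one of the last four; its "shot" number tells which), for a name from the list of things; names that differ only in an ending like _2 or _b are one class to them, and where a whole thing is asked for, a point or a joint stands for the part that bears it (a point fixed in the world has none). Each returns a list of dicts, best first, with "confidence" (0 to 1); they miss things now and then, are a little off and sometimes report something else, mostly with a low value. They report only what shows in the picture. A call takes as long as a camera call.
- search_frame(thing, picture): "at" ([column, row] in pixels, amid what is visible of it).
- cut_out(thing, picture): "region" (480x640 bool, what is visible of it) and "at" ([column, row] in pixels, amid what is visible of it).
The state is a dict: "t": time; "joints": joint angles; "qvel": joint speeds; "tau": joint torques, N m; "eef_pos": TCP position; "tcp_rot": TCP orientation; "ft_force": force on the tool from outside, world axes, zero at the start; "moment": the same for the moment, N m; "opening": opening from 0.0 (shut) to 1.0 (fully open); "grip_force": force on a finger pad.
Only numpy, scipy, OpenCV 4.12 (cv2) and the standard library are available. Lean on these libraries where they do the work, as an engineer would, in place of code of your own. Each camera call takes 0.05 s, during which the arm holds its last target. There are 200 camera calls.

## Working session

There is one attempt and no reset: what is moved stays moved. The work goes in short steps, Python scripts to look and compute and a tool call to move; the robot and the scene stay as the last step left them, time stands still between calls to the robot, and variables do not carry over. Pictures are saved under pics/ and viewed, at most 10 in all, crops included, and the job is handed in when it is done.

Besides the shell and the picture viewer there is one more tool, called as a command line: name --argument value ..., lists and objects as JSON in quotes. move_arm: Moves the arm, as the interface text tells. Its arguments: {"type":"object","properties":{"commands":{"type":"array","items":{"type":"array"}}},"required":["commands"]}

```bash
mkdir -p pics; cat > h.py <<'E'
import numpy as np, cv2
from cell import env, read_camera, search_frame, cut_out
def ray(c,uv):
    R=cv2.Rodrigues(np.array(c["rvec"],float))[0]; t=np.array(c["tvec"],float).ravel()
    d=R.T@np.array([(uv[0]-c["cx"])/c["fx"],(uv[1]-c["cy"])/c["fy"],1.]); return -R.T@t,d
def atz(c,uv,z):
    o,d=ray(c,uv); return o+d*(z-o[2])/d[2]
def tri(l):
    A=0;b=0
    for c,uv in l:
        o,d=ray(c,uv); d=d/np.linalg.norm(d); P=np.eye(3)-np.outer(d,d); A=A+P; b=b+P@o
    return np.linalg.solve(A,b)
def proj(c,p):
    K=np.array([[c["fx"],0,c["cx"]],[0,c["fy"],c["cy"]],[0,0,1.]])
    return cv2.projectPoints(np.array(p,float).reshape(-1,3),np.array(c["rvec"],float),np.array(c["tvec"],float),K,None)[0].reshape(-1,2)
def save(c,n): cv2.imwrite("pics/"+n,c["image"][:,:,::-1])
E
python3 - <<'E'
from h import *
np.set_printoptions(precision=1,suppress=True)
cs={n:read_camera(n) for n in("scene","top")}
for n,c in cs.items():
    save(c,n+"1.png"); print(n,"cam",ray(c,(320,240)))
    for th in["stand","fork","fork_seat","tool_block","roller","roller_grip","roller_neck","lino_block_mid","paste_pot_mid"]:
        r=search_frame(th,c); print(th,[(np.round(q["at"]),round(q["confidence"],2),atz(c,q["at"],0)[:2]) for q in r[:2]])
print(env.state())
E
```

```text
scene cam (array([  98.2, -486.3,  872.5]), array([ 0.4,  0.5, -0.8]))
stand [(array([289., 197.]), 0.63, array([621.7, 194.4]))]
fork [(array([286., 158.]), 0.58, array([709.3, 306.2]))]
fork_seat [(array([286., 161.]), 0.68, array([703.2, 300.7]))]
tool_block [(array([393., 285.]), 0.97, array([ 613. , -149.4]))]
roller [(array([398., 243.]), 0.86, array([706. , -82.4]))]
roller_grip [(array([398., 246.]), 0.65, array([699. , -86.4]))]
roller_neck [(array([397., 241.]), 0.89, array([707.5, -76.6]))]
lino_block_mid [(array([283., 279.]), 0.6, array([454.5,  20.7]))]
paste_pot_mid [(array([334., 250.]), 0.74, array([588.5,   1.8]))]
top cam (array([355.8, -21.7, 953.9]), array([ 0.2,  0. , -1. ]))
stand [(array([222., 213.]), 0.95, array([610.5, 180.3])), (array([215., 195.]), 0.45, array([645.1, 197.9]))]
fork [(array([212., 193.]), 0.84, array([648.4, 202.8]))]
fork_seat [(array([217., 193.]), 0.76, array([649.9, 194.5]))]
tool_block [(array([400., 236.]), 0.62, array([ 594. , -161.5]))]
roller [(array([411., 214.]), 0.65, array([ 638.7, -179.9]))]
roller_grip [(array([412., 214.]), 0.75, array([ 640.1, -181.3]))]
roller_neck [(array([409., 212.]), 0.68, array([ 641.9, -175.2]))]
lino_block_mid [(array([301., 302.]), 0.86, array([453.7,  13.4])), (array([320., 237.]), 0.57, array([579.6, -10.1]))]
paste_pot_mid [(array([322., 237.]), 0.58, array([578.9, -15. ]))]
{'t': 1.0, 'joints': array([ 1. ,  0.5,  1.6,  0. ,  1.1, -0.1]), 'qvel': array([-0.,  0.,  0.,  0., -0.,  0.]), 'tau': array([ -0. , -61.2, -25.8,   0.1,   0. ,   0. ]), 'eef_pos': array([278.4, 559.5, 404.8]), 'tcp_rot': array([ 3.1, -0. ,  2.7]), 'ft_force': array([ 0.3, -0.1,  0.1]), 'moment': array([-0., -0., -0.]), 'grip_force': 0.0, 'opening': 1.0018353952360233}
```

View pics/scene1.png

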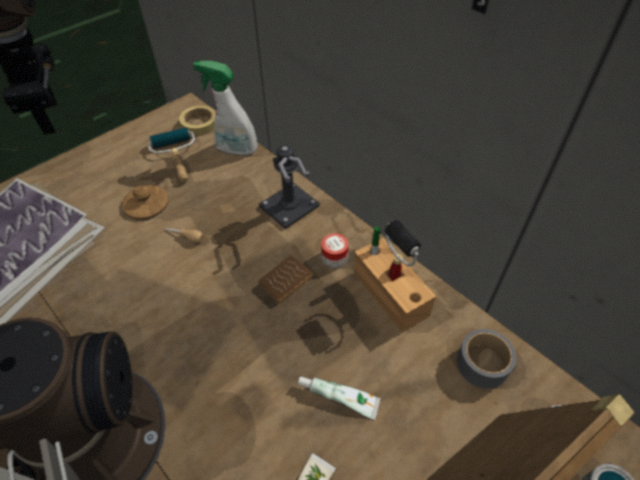

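View pics/top1.png

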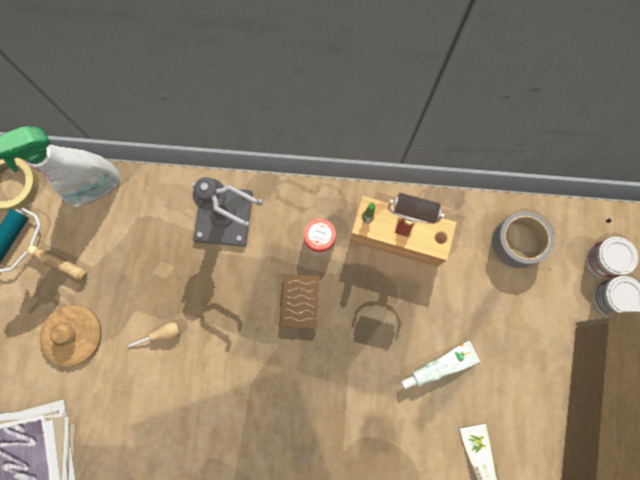

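The scene view shows the stand and fork at about (287,170) and the tool block and roller at (400,255). In the top view the fork head is at (205,187), with the prongs running right to (260,202) and (247,222). The roller cylinder is at (418,208), the pot at (320,235) and the lino block at (300,302). Next I'll measure these and view crops.

```bash
python3 - <<'E'
from h import *
np.set_printoptions(precision=1,suppress=True)
t=read_camera("top"); s=read_camera("scene")
im=t["image"][:,:,::-1]; a=cv2.resize(im[165:255,180:270],(400,400),interpolation=2); b=cv2.resize(im[175:265,360-10:460-20],(400,400),interpolation=2)
im=s["image"][:,:,::-1]; c=cv2.resize(im[130:230,250:325],(300,400),interpolation=2)
d=cv2.resize(im[210:300,360:440],(355,400),interpolation=2)
cv2.imwrite("pics/crop1.png",np.hstack([a,b])); cv2.imwrite("pics/crop2.png",np.hstack([c,d]))
for th in["fork","roller","roller_grip"]:
  for n,cc in(("top",t),("scene",s)):
    r=cut_out(th,cc)
    if r:
      m=r[0]["region"].astype(np.uint8); print(th,n,r[0]["confidence"],m.sum(),cv2.minAreaRect(cv2.findNonZero(m)))
for uv in[(205,187)]: print("head",atz(t,uv,179))
for uv in[(260,202),(247,222),(218,188),(215,206)]: print("prong",atz(t,uv,170))
for uv in[(391,208),(440,212),(417,208)]: print("rol",atz(t,uv,185))
for z in(0,50): print("wall",z,atz(t,(200,170),z),atz(t,(420,175),z))
E
```

```text
fork top 0.71 958 ((225.327880859375, 199.63011169433594), (68.09405517578125, 30.885601043701172), 23.552265167236328)
fork scene 0.66 509 ((288.7420349121094, 164.7939910888672), (40.85662078857422, 23.46409797668457), 55.304847717285156)
roller top 0.76 1374 ((413.9656066894531, 209.4213104248047), (40.482696533203125, 52.0491828918457), 66.37062072753906)
roller scene 0.71 917 ((403.4635925292969, 249.04034423828125), (56.97640609741211, 33.545658111572266), 87.0643310546875)
roller_grip top 0.95 1317 ((413.9803161621094, 209.83612060546875), (39.86701583862305, 50.000244140625), 67.89054870605469)
roller_grip scene 0.76 1149 ((402.77276611328125, 249.33367919921875), (59.86102294921875, 34.96428298950195), 86.09950256347656)
head [602.3 173.6 179. ]
prong [587.8  86.  170. ]
prong [553.7 102.7 170. ]
prong [605.2 155.  170. ]
prong [575.3 155.9 170. ]
rol [ 591.  -118.1  185. ]
rol [ 591.  -193.4  185. ]
rol [ 594.4 -157.9  185. ]
wall 0 [692.9 233.1   0. ] [ 718.9 -193.8    0. ]
wall 50 [675.2 219.7  50. ] [ 699.8 -184.8   50. ]
```

View pics/crop1.png

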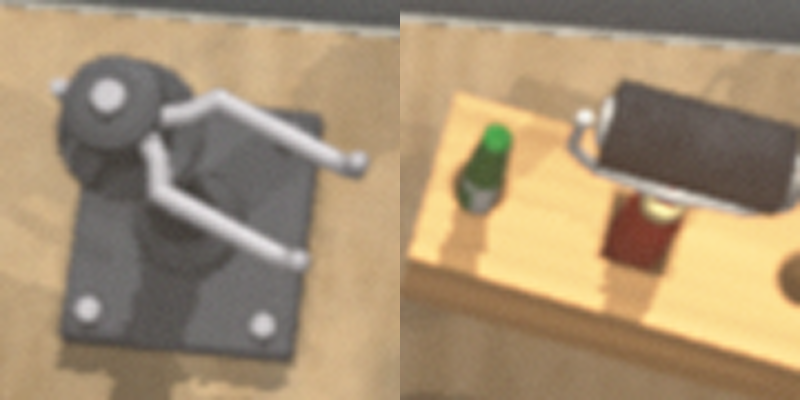

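View pics/crop2.png

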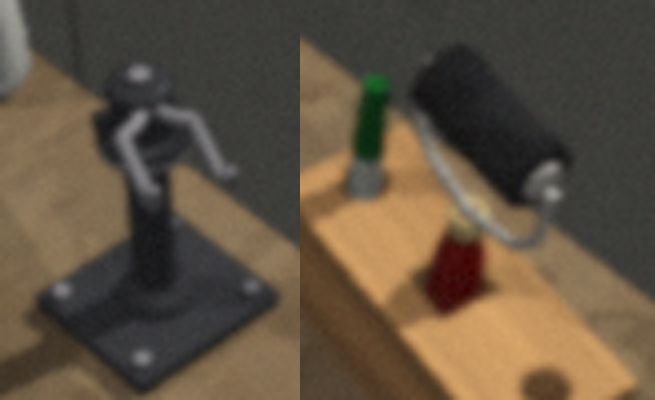

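```bash
cat >> h.py <<'E'
from scipy.optimize import least_squares
def forkpts(p):  # p: x,y,fork yaw ; returns tips(+y,-y side), bends, headtop
    x,y,a=p; L=np.array([[-90,20,183],[-90,-20,183],[-31,20,165],[-31,-20,165],[0,0,179.]])
    R=np.array([[np.cos(a),-np.sin(a),0],[np.sin(a),np.cos(a),0],[0,0,1]]); return L@R.T+[x,y,0]
def cyl(p):
    x,y,z,a=p; u=np.array([np.cos(a),np.sin(a),0]); v=np.array([-np.sin(a),np.cos(a),0])
    th=np.linspace(0,2*np.pi,24); return np.array([[x,y,z]+s*u+16.5*(np.cos(t)*v+np.sin(t)*np.array([0,0,1])) for s in(-32,32) for t in th])
def cylrect(c,p):
    m=np.zeros((480,640),np.uint8); h=cv2.convexHull(proj(c,cyl(p)).astype(np.float32)); return h
E
python3 - <<'E'
from h import *
from scipy.optimize import minimize
np.set_printoptions(precision=2,suppress=True)
t=read_camera("top"); s=read_camera("scene")
# fork: tips/bends/cap in top; crop2 scale 4 origin (250,130)
ot=np.array([[247,223.5],[259.9,201],[216,206.6],[229.5,186.8],[204.1,186.4]])
os=np.array([[155,190],[232,172],[128,140],[195,118],[140,72]])/4+[250,130]
f=lambda p:np.r_[(proj(t,forkpts(p))-ot).ravel(),(proj(s,forkpts(p))-os).ravel()]
best=min((least_squares(f,[602,174,a],x_scale=[10,10,.1],loss="soft_l1") for a in(0.8,1.2,1.57,2)),key=lambda r:r.cost)
print("fork",best.x,best.cost); print(f(best.x).reshape(-1,2))
# roller: dark mask in roller_grip cutout
for nm in("roller",):
  M=[]
  for c in(t,s):
    r=cut_out(nm,c)[0]["region"]; g=c["image"].max(2); mm=np.zeros_like(r)
    k=cv2.dilate(r.astype(np.uint8),np.ones((5,5)))>0
    im=c["image"].astype(int); m=(k&(g<85)&(im[...,0]-im[...,2]<30)&(im[...,1]-im[...,0]<12)).astype(np.uint8)
    m=cv2.morphologyEx(m,cv2.MORPH_OPEN,np.ones((5,5)))
    n,l,st,_=cv2.connectedComponentsWithStats(m); j=1+st[1:,4].argmax(); M.append((l==j).astype(np.uint8)); print(st[j],cv2.minAreaRect(cv2.findNonZero(M[-1])))
def cost(p):
  q=[p[0],p[1],177,p[2]]; e=0
  for c,m in zip((t,s),M):
    h=(cylrect(c,q)*16).astype(np.int32); k=np.zeros((480,640),np.uint8); cv2.fillConvexPoly(k,h,1,shift=4); e+=1-(k&m).sum()/(k|m).sum()
  return e
b=min((minimize(cost,[594,-156,a],method="Nelder-Mead",options=dict(initial_simplex=[[594,-156,a],[604,-156,a],[594,-146,a],[594,-156,a+.15]])) for a in(-1.9,-1.75,-1.6)),key=lambda r:r.fun)
print("cyl",b.x,b.fun)
vis=t["image"].copy(); h=cylrect(t,[b.x[0],b.x[1],177,b.x[2]]); cv2.polylines(vis,[(h*16).astype(np.int32)],True,(0,255,0),1,shift=4)
vs=s["image"].copy(); h=cylrect(s,[b.x[0],b.x[1],177,b.x[2]]); cv2.polylines(vs,[(h*16).astype(np.int32)],True,(0,255,0),1,shift=4)
cv2.imwrite("pics/fit.png",np.hstack([cv2.resize(vis[170:260,350:450],(400,360)),cv2.resize(vs[210:300,350:450],(400,360))])[:,:,::-1])
for uv in[(200,166),(360,180),(440,187)]: print("wall",atz(t,uv,0))
E
```

```text
fork [604.53 173.58   1.15] 9.431975971779162
[[ 0.59 -0.87]
 [ 0.86 -0.19]
 [ 1.    1.44]
 [ 0.58  0.2 ]
 [ 1.09 -0.77]
 [-1.32 -1.92]
 [-1.48 -1.98]
 [-2.12 -1.41]
 [-0.62 -0.17]
 [-0.54 -0.82]]Traceback (most recent call last):
  File "<stdin>", line 19, in <module>
ValueError: attempt to get argmax of an empty sequence
```

```bash
python3 - <<'E'
from h import *
from scipy.optimize import minimize
np.set_printoptions(precision=2,suppress=True)
t=read_camera("top"); s=read_camera("scene"); M=[]
for c,(x0,x1,y0,y1) in((t,(386,446,188,230)),(s,(380,425,212,260))):
    im=c["image"].astype(int); print(im[208,418] if c is t else im[236,403])
    m=np.zeros((480,640),np.uint8); w=im[y0:y1,x0:x1]; m[y0:y1,x0:x1]=(w.max(2)<(95 if c is t else 50))&(w[...,0]-w[...,2]<30)
    m=cv2.morphologyEx(m,cv2.MORPH_OPEN,np.ones((5,5)))
    n,l,st,_=cv2.connectedComponentsWithStats(m); j=1+st[1:,4].argmax(); M.append((l==j).astype(np.uint8)); print(st[j],cv2.minAreaRect(cv2.findNonZero(M[-1])))
def cost(p):
  q=[p[0],p[1],177,p[2]]; e=0
  for c,m in zip((t,s),M):
    h=(cylrect(c,q)*16).astype(np.int32); k=np.zeros((480,640),np.uint8); cv2.fillConvexPoly(k,h,1,shift=4); e+=1-(k&m).sum()/(k|m).sum()
  return e
b=min((minimize(cost,[594,-156,a],method="Nelder-Mead",options=dict(initial_simplex=[[594,-156,a],[604,-156,a],[594,-146,a],[594,-156,a+.15]])) for a in(-1.9,-1.75,-1.6)),key=lambda r:r.fun)
print("cyl",b.x,b.fun)
vis=t["image"].copy(); h=cylrect(t,[b.x[0],b.x[1],177,b.x[2]]); cv2.polylines(vis,[(h*16).astype(np.int32)],True,(0,255,0),1,shift=4)
vs=s["image"].copy(); h=cylrect(s,[b.x[0],b.x[1],177,b.x[2]]); cv2.polylines(vs,[(h*16).astype(np.int32)],True,(0,255,0),1,shift=4)
cv2.imwrite("pics/fit.png",np.hstack([cv2.resize(vis[170:260,350:450],(400,360)),cv2.resize(vs[210:300,350:450],(400,360))])[:,:,::-1])
for uv in[(200,166),(360,180),(440,187)]: print("wall",atz(t,uv,0))
E
```

```text
[100  89  82]
[396 205  18  11 149] ((404.5, 210.0), (10.0, 17.0), 90.0)
[37 35 37]
[385 221  34  33 583] ((401.064208984375, 236.3807373046875), (35.76747131347656, 18.333507537841797), 46.7357063293457)
cyl [ 598.75 -155.81   -1.75] 1.0562912894543675
wall [701.1  234.18   0.  ]
wall [698.81 -78.68   0.  ]
wall [ 697.69 -233.11    0.  ]
```

View pics/fit.png

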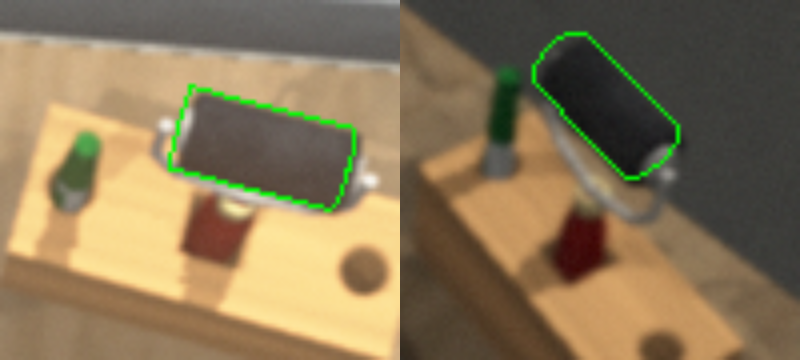

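The fit overlay follows the roller cylinder well in both views: top at (415,207), scene at (402,236). The cylinder is at about (598, -156), the fork axis at (603, 173.5), and the fork is 1.15 rad round. I'm moving to the fork with the fingers shut.

move_arm --commands '[[[0.4,-1,0],0,-1],[[0.4,-1,0],0,-1],[[0.4,-1,0],0,-1],[[0.4,-1,0],0,-1],[[0.4,-1,0],0,-1],[[0.4,-1,0],0,-1],[[0.4,-1,0],0,-1],[[0.4,-1,0],0,-1],[[0.4,-1,0],0,-1],[[0.4,-1,0],0,-1],[[0.4,-1,0],0,-1],[[0.4,-1,0],0,-1],[[0.4,-1,0],0,-1],[[0.4,-1,0],0,-1],[[0.4,-1,0],0,-1],[[0,0,0],0,-1],[[0,0,0],0,-1]]'

```text
t: 3.07
eef_pos: [458.9, 108.3, 404.8]
tcp_rot: [3.141, 0.0, 2.677]
ft_force: [-1.3, 0.4, -0.1]
opening: 0.003
grip_force: 0.0
```

move_arm --commands '[[[0.9,0,0],0.5,-1],[[0.9,0,0],0,-1],[[0.9,0,0],0,-1],[[0.9,0,0],0,-1],[[0.9,-0.1,0],0,-1],[[0.8,-0.1,0],0,-1],[[0,0,0],0,-1],[[0,0,0],0,-1],[[0,0,0],0,-1]]'

```text
t: 3.82
eef_pos: [616.7, 104.6, 404.5]
tcp_rot: [-3.141, -0.001, 2.721]
ft_force: [-0.5, 0.2, -0.8]
opening: 0.006
grip_force: 0.0
```

```bash
python3 - <<'E'
from h import *
np.set_printoptions(precision=2,suppress=True)
print(env.state()["eef_pos"],env.state()["tcp_rot"],env.state()["ft_force"])
c=read_camera("top"); s=read_camera("scene")
cv2.imwrite("pics/f1.png",np.hstack([cv2.resize(c["image"][130:240,170:270],(400,440)),cv2.resize(s["image"][100:210,240:340],(400,440))])[:,:,::-1])
E
```

```text
[616.68 104.56 404.47] [-3.14 -0.    2.72] [-0.46  0.17 -0.75]
```

View pics/f1.png

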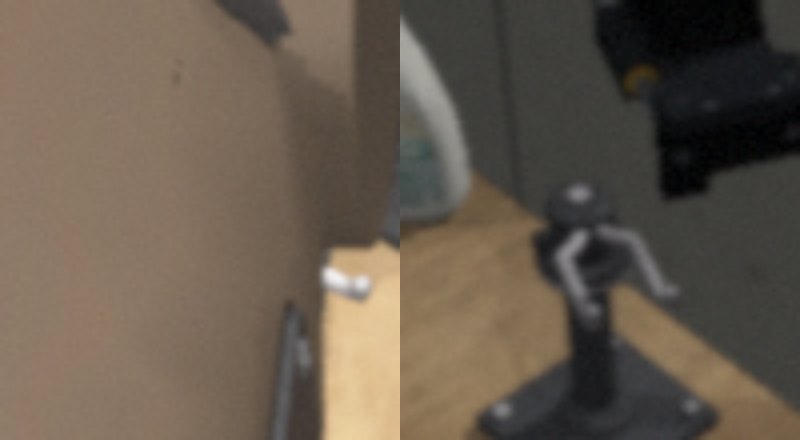

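The arm hides the fork in the top view. The scene view shows the closed fingertips up and beyond the far prong, with nothing in the way. I'm descending.

move_arm --commands '[[[0,0,-0.6],0,-1],[[0,0,-0.6],0,-1],[[0,0,-0.5],0,-1],[[0,0,-0.45],0,-1],[[0,0,0],0,-1],[[0,0,0],0,-1]]'

```text
t: 4.42
eef_pos: [617.1, 103.8, 340.5]
tcp_rot: [-3.141, -0.001, 2.72]
ft_force: [0.3, -0.7, -0.4]
opening: 0.003
grip_force: 0.0
```

```bash
python3 - <<'E'
from h import *
np.set_printoptions(precision=2,suppress=True)
ax=np.array([603,173.5])
P=lambda a,y:ax+np.array([-58*np.cos(a)-y*np.sin(a),-58*np.sin(a)+y*np.cos(a)])
a=1.15;p=P(a,-42)
print(p)
seq=[(1.15,-34)]+[(1.15-.06*k,-34) for k in range(1,24)]
for a,y in seq:
    q=P(a,y); print(round(a,2),q,(q-p)/30); p=q
E
```

```text
[617.64 103.4 ]
1.15 [610.34 106.67] [-0.24  0.11]
1.09 [606.32 106.35] [-0.13 -0.01]
1.03 [602.29 106.27] [-0.13 -0.  ]
0.97 [598.26 106.44] [-0.13  0.01]
0.91 [594.25 106.84] [-0.13  0.01]
0.85 [590.26 107.49] [-0.13  0.02]
0.79 [586.33 108.37] [-0.13  0.03]
0.73 [582.45 109.49] [-0.13  0.04]
0.67 [578.65 110.83] [-0.13  0.04]
0.61 [574.94 112.41] [-0.12  0.05]
0.55 [571.32 114.2 ] [-0.12  0.06]
0.49 [567.83 116.2 ] [-0.12  0.07]
0.43 [564.45 118.42] [-0.11  0.07]
0.37 [561.22 120.83] [-0.11  0.08]
0.31 [558.14 123.43] [-0.1   0.09]
0.25 [555.21 126.21] [-0.1   0.09]
0.19 [552.46 129.16] [-0.09  0.1 ]
0.13 [549.9  132.27] [-0.09  0.1 ]
0.07 [547.52 135.53] [-0.08  0.11]
0.01 [545.34 138.92] [-0.07  0.11]
-0.05 [543.37 142.44] [-0.07  0.12]
-0.11 [541.62 146.07] [-0.06  0.12]
-0.17 [540.08 149.8 ] [-0.05  0.12]
-0.23 [538.78 153.62] [-0.04  0.13]
```

move_arm --commands '[[[-0.12,0.05,0],0,-1],[[-0.12,0.05,0],0,-1],[[-0.13,-0.01,0],-0.75,-1],[[-0.13,0,0],-0.75,-1],[[-0.13,0,0],-0.75,-1],[[-0.13,0.01,0],-0.75,-1],[[-0.13,0.02,0],-0.75,-1],[[0,0,0],0,-1]]'

```text
t: 5.08
eef_pos: [590.1, 107.4, 341.4]
tcp_rot: [3.14, 0.001, 2.417]
ft_force: [0.3, -0.6, 1.0]
opening: 0.004
grip_force: 0.4
```

move_arm --commands '[[[-0.13,0.03,0],-0.75,-1],[[-0.13,0.04,0],-0.75,-1],[[-0.13,0.04,0],-0.75,-1],[[-0.12,0.05,0],-0.75,-1],[[-0.12,0.06,0],-0.75,-1],[[-0.12,0.07,0],-0.75,-1],[[-0.11,0.07,0],-0.75,-1],[[0,0,0],0,-1]]'

```text
t: 5.75
eef_pos: [564.6, 118.2, 341.1]
tcp_rot: [3.14, 0.0, 1.999]
ft_force: [0.4, -0.9, 0.4]
opening: 0.001
grip_force: 0.4
```

```bash
python3 - <<'E'
from h import *
c=read_camera("top"); s=read_camera("scene")
cv2.imwrite("pics/f2.png",np.hstack([cv2.resize(c["image"][150:240,180:270],(400,400)),cv2.resize(s["image"][110:200,240:330],(400,400))])[:,:,::-1])
E
```

```text
(no output)
```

View pics/f2.png

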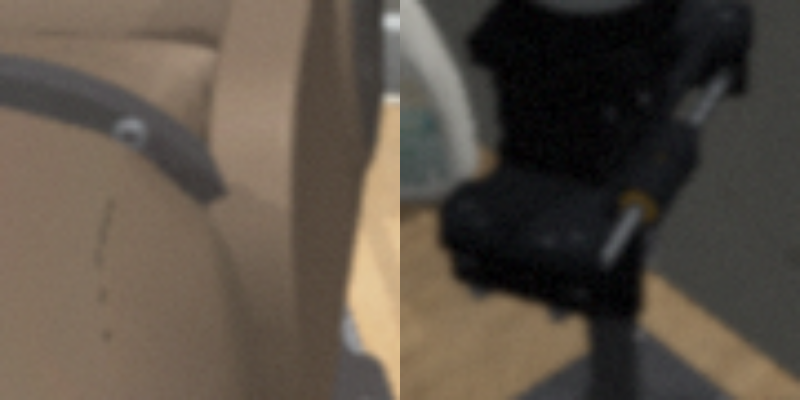

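The gripper body hides the fork in both views, so I'll go by force. The small steady force and the 0.4 on the pads suggest it is touching.

move_arm --commands '[[[-0.11,0.08,0],-0.75,-1],[[-0.1,0.09,0],-0.75,-1],[[-0.1,0.09,0],-0.75,-1]]'

```text
t: 6.1
eef_pos: [555.8, 125.6, 340.5]
tcp_rot: [3.141, 0.0, 1.82]
ft_force: [0.1, -1.9, 1.3]
opening: 0.001
grip_force: 1.0
```

move_arm --commands '[[[-0.045,0.05,0],-0.37,-1],[[-0.045,0.05,0],-0.37,-1]]'

```text
t: 6.27
eef_pos: [553.0, 128.7, 340.5]
tcp_rot: [3.141, 0.0, 1.762]
ft_force: [0.3, -1.7, 1.7]
opening: 0.006
grip_force: 1.2
```

move_arm --commands '[[[-0.045,0.05,0],-0.37,-1],[[-0.045,0.05,0],-0.37,-1]]'

```text
t: 6.43
eef_pos: [550.4, 131.6, 340.5]
tcp_rot: [3.141, 0.0, 1.703]
ft_force: [1.0, -1.7, 1.5]
opening: 0.003
grip_force: 1.0
```

move_arm --commands '[[[-0.016,0.02,0],-0.14,-1],[[-0.016,0.02,0],-0.14,-1],[[0,0,0],0,-1]]'

```text
t: 6.68
eef_pos: [549.4, 132.9, 340.4]
tcp_rot: [3.141, 0.0, 1.68]
ft_force: [0.3, -1.8, 2.1]
opening: 0.006
grip_force: 0.9
```

move_arm --commands '[[[-0.016,0.02,0],-0.14,-1],[[-0.016,0.02,0],-0.14,-1],[[0,0,0],0,-1]]'

```text
t: 6.93
eef_pos: [548.3, 134.2, 340.3]
tcp_rot: [3.141, -0.0, 1.656]
ft_force: [0.9, -2.3, 1.5]
opening: 0.003
grip_force: 0.9
```

move_arm --commands '[[[-0.016,0.021,0],-0.14,-1],[[-0.016,0.021,0],-0.14,-1],[[0,0,0],0,-1]]'

```text
t: 7.18
eef_pos: [547.3, 135.5, 340.2]
tcp_rot: [3.141, -0.0, 1.633]
ft_force: [0.8, -1.9, 1.1]
opening: 0.003
grip_force: 0.7
```

move_arm --commands '[[[-0.015,0.022,0],-0.14,-1],[[-0.015,0.022,0],-0.14,-1],[[0,0,0],0,-1]]'

```text
t: 7.43
eef_pos: [546.4, 136.8, 340.3]
tcp_rot: [3.141, -0.0, 1.611]
ft_force: [1.3, -1.7, 0.6]
opening: 0.003
grip_force: 0.7
```

move_arm --commands '[[[-0.014,0.022,0],-0.14,-1],[[-0.014,0.022,0],-0.14,-1],[[0,0,0],0,-1]]'

```text
t: 7.68
eef_pos: [545.6, 138.2, 340.2]
tcp_rot: [3.142, -0.0, 1.588]
ft_force: [1.3, -1.4, 0.7]
opening: 0.005
grip_force: 0.7
```

move_arm --commands '[[[-0.013,0.023,0],-0.14,-1],[[-0.013,0.023,0],-0.14,-1],[[0,0,0],0,-1]]'

```text
t: 7.93
eef_pos: [544.8, 139.5, 340.2]
tcp_rot: [3.142, 0.0, 1.566]
ft_force: [1.9, -2.1, -0.8]
opening: 0.006
grip_force: 1.0
```

move_arm --commands '[[[-0.012,0.023,0],-0.14,-1],[[-0.012,0.023,0],-0.14,-1],[[0,0,0],0,-1]]'

```text
t: 8.18
eef_pos: [544.2, 140.5, 340.3]
tcp_rot: [3.141, 0.001, 1.544]
ft_force: [1.9, -7.5, -0.1]
opening: 0.004
grip_force: 3.4
```

move_arm --commands '[[[0,0.006,0],0,-1],[[0,0,0],0,-1],[[0,0,0],0,-1],[[0,0,0],0,-1],[[0,0,0],0,-1],[[0,0,0],0,-1]]'

```text
t: 8.68
eef_pos: [544.2, 140.5, 340.3]
tcp_rot: [3.141, 0.001, 1.544]
ft_force: [1.7, -6.7, 0.0]
opening: 0.003
grip_force: 3.6
```

move_arm --commands '[[[0,0,0],0,-1],[[0,0,0],0,-1],[[0,0,0],0,-1],[[0,0,0],0,-1],[[0,0,0],0,-1],[[0,0,0],0,-1]]'

```text
t: 9.18
eef_pos: [544.2, 140.5, 340.3]
tcp_rot: [3.141, 0.001, 1.544]
ft_force: [2.0, -7.4, 1.4]
opening: 0.004
grip_force: 3.6
```

move_arm --commands '[[[0,0.01,0],0,-1],[[0,0,0],0,-1],[[0,0,0],0,-1],[[0,0,0],0,-1],[[0,0,0],0,-1],[[0,0,0],0,-1],[[0,0,0],0,-1]]'

```text
t: 9.77
eef_pos: [544.2, 140.7, 340.3]
tcp_rot: [3.141, 0.001, 1.544]
ft_force: [1.0, -8.1, 1.6]
opening: 0.0
grip_force: 4.1
```

8.1 N is held against the stop. I'm backing off in -y, rising, and heading for the roller with the gripper opening.

move_arm --commands '[[[0,-0.1,0],0,-1],[[0,-0.3,0],0,-1],[[0,-0.4,0],0,-1],[[0,0,0.7],0,-1],[[0,0,0.9],0,-1],[[0,0,0.9],-0.5,-1],[[0.1,-0.9,0],-0.7,1],[[0.2,-1,0],-0.7,1],[[0.2,-1,0],0,1],[[0.2,-1,0],0,1],[[0.2,-1,0],0,1],[[0.2,-1,0],0,1],[[0.2,-1,0],0,1],[[0.2,-1,0],0,1],[[0.2,-1,0],0,1],[[0.1,0,0],0,1],[[0,0,0],0,1],[[0,0,0],0,1]]'

```text
t: 11.27
eef_pos: [597.7, -149.8, 415.0]
tcp_rot: [-3.141, -0.0, 1.392]
ft_force: [-0.2, -0.3, -0.0]
opening: 0.791
grip_force: 0.0
```

```bash
python3 - <<'E'
from h import *
c=read_camera("top"); s=read_camera("scene")
cv2.imwrite("pics/f3.png",np.hstack([cv2.resize(c["image"][165:255,180:270],(400,400)),cv2.resize(s["image"][130:230,250:350],(400,400))])[:,:,::-1])
E
```

```text
(no output)
```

View pics/f3.png

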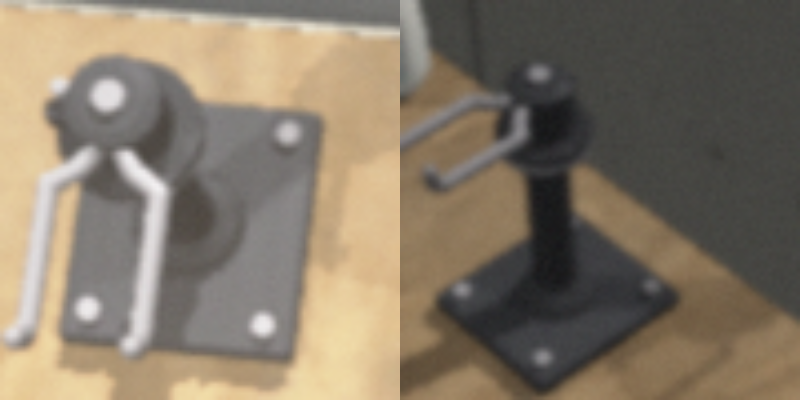

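The fork is at its stop in this picture. In the top crop the tips are at (15,330) and (132,342) and the cap is at (107,95), so the prongs face -x. I'm fitting the pose now and lining up over the roller.

```bash
python3 - <<'E'
from h import *
np.set_printoptions(precision=2,suppress=True)
t=read_camera("top"); s=read_camera("scene")
ot=np.array([[15,330],[132,342],[47,183],[158,188],[107,95]])/4.444+[180,165]
os=np.array([[35,180],[140,72]])/4+[250,130]
f=lambda p:np.r_[(proj(t,forkpts(p))-ot).ravel(),(proj(s,forkpts(p)[[1,4]])-os).ravel()]
r=least_squares(f,[603,173.5,0],x_scale=[10,10,.1]); print(r.x); print(f(r.x).reshape(-1,2))
f2=lambda p:(proj(t,forkpts(p))-ot).ravel()
r=least_squares(f2,[603,173.5,0],x_scale=[10,10,.1]); print("top only",r.x)
E
```

```text
[604.26 175.09   0.03]
[[ 0.85  0.91]
 [ 0.6  -0.26]
 [ 0.81  0.27]
 [ 0.94  0.58]
 [ 0.14 -0.66]
 [-1.62 -4.42]
 [-1.1  -1.1 ]]
top only [604.46 175.76   0.02]
```

move_arm --commands '[[[0,-0.2,0],0,1],[[0,0,-0.5],0,1],[[0,0,0],0,1],[[0,0,0],0,1]]'

```text
t: 11.8
eef_pos: [598.1, -155.7, 400.0]
tcp_rot: [-3.14, -0.0, 1.393]
ft_force: [0.3, 0.2, -0.2]
opening: 1.0
grip_force: 0.0
```

move_arm --commands '[[[0,0,-0.5],0,1],[[0,0,-0.5],0,1],[[0,0,-0.4],0,1],[[0,0,-0.33],0,1],[[0,0,0],0,1],[[0,0,0],0,1]]'

```text
t: 12.3
eef_pos: [598.3, -155.7, 348.6]
tcp_rot: [-3.142, -0.0, 1.393]
ft_force: [-0.5, 0.6, 0.3]
opening: 1.002
grip_force: 0.0
```

move_arm --commands '[[[0,0,0],0,-0.2],[[0,0,0],0,-0.2],[[0,0,0],0,-0.2],[[0,0,0],0,-0.2],[[0,0,0],0,-0.2],[[0,0,0],0,-0.2],[[0,0,0],0,-0.2],[[0,0,0],0,-0.2]]'

```text
t: 12.97
eef_pos: [598.1, -155.7, 348.4]
tcp_rot: [3.142, 0.0, 1.393]
ft_force: [-0.2, -0.3, 0.4]
opening: 0.496
grip_force: 0.0
```

move_arm --commands '[[[0,0,0],0,-1],[[0,0,0],0,-1],[[0,0,0],0,-1],[[0,0,0],0,-1],[[0,0,0],0,-1],[[0,0,0],0,-1],[[0,0,0],0,-1],[[0,0,0],0,-1]]'

```text
t: 13.63
eef_pos: [598.1, -155.7, 348.3]
tcp_rot: [3.142, -0.0, 1.393]
ft_force: [0.3, -0.6, -1.0]
opening: 0.342
grip_force: 29.9
```

move_arm --commands '[[[0,0,0.2],0,-1],[[0,0,0.3],0,-1],[[0,0,0.4],0,-1],[[0,0,0.5],0,-1],[[0,0,0.5],0,-1],[[0,0,0],0,-1]]'

```text
t: 14.13
eef_pos: [598.3, -155.7, 408.7]
tcp_rot: [3.137, 0.001, 1.393]
ft_force: [0.3, 0.4, -4.0]
opening: 0.339
grip_force: 29.9
```

move_arm --commands '[[[0,0,0.5],0,-1],[[0,0,0.5],0,-1],[[0,0,0.5],0,-1],[[-0.5,0,0],0,-1],[[-0.7,0,0],0,-1],[[-0.8,0,0],0,-1],[[-0.8,0,0],0,-1],[[-0.8,0,0],0,-1],[[-0.8,0,0],0,-1],[[-0.6,0,0],0,-1],[[-0.4,0,0],0,-1],[[0,0,0],0,-1],[[0,0,0],0,-1]]'

```text
t: 15.22
eef_pos: [436.2, -155.8, 450.6]
tcp_rot: [3.141, 0.0, 1.392]
ft_force: [-0.1, -0.9, -4.3]
opening: 0.341
grip_force: 29.9
```

move_arm --commands '[[[0,0.4,0],0.24,-1],[[0,0.7,0],0.24,-1],[[0,0.8,0],0.24,-1],[[0,0.8,0],0.24,-1],[[0,0.8,0],0.24,-1],[[0,0.8,0],0.24,-1],[[0,0.8,0],0.24,-1],[[0,0.8,0],0.24,-1],[[0,0.8,0],0.24,-1],[[0,0.8,0],0.24,-1],[[0,0.8,0],0,-1],[[0,0.8,0],0,-1],[[0,0.8,0],0,-1],[[0,0.6,0],0,-1],[[0,0.3,0],0,-1],[[0,0,0],0,-1],[[0,0,0],0,-1],[[0,0,0],0,-1]]'

```text
t: 16.72
eef_pos: [436.2, 167.8, 450.2]
tcp_rot: [-3.141, 0.0, 1.585]
ft_force: [0.3, -0.7, -4.4]
opening: 0.34
grip_force: 29.9
```

```bash
python3 - <<'E'
from h import *
c=read_camera("top"); s=read_camera("scene"); print(env.state()["eef_pos"])
cv2.imwrite("pics/f4.png",np.hstack([cv2.resize(c["image"][160:280,160:280],(400,400)),cv2.resize(s["image"][110:230,220:340],(400,400))])[:,:,::-1])
E
```

```text
[436.26979836 167.53718185 450.36470972]
```

View pics/f4.png

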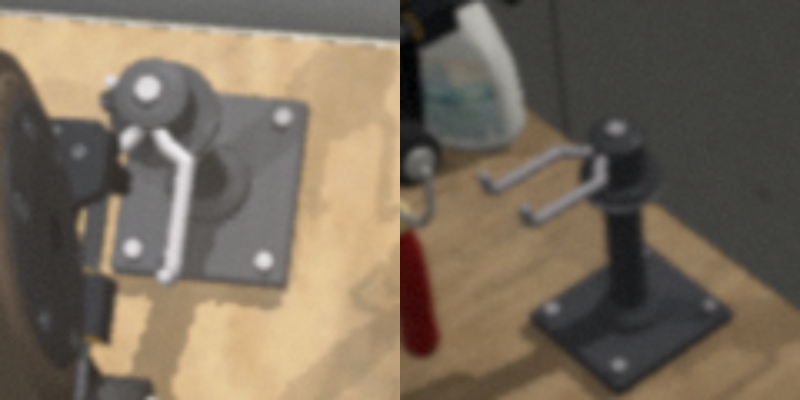

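The scene crop shows the fork tips at (488,183) and (528,217), the cap at (615,127), and the held red handle at (420,300). I'll refine the fork relative to the handle, whose position is known from the TCP.

```bash
python3 - <<'E'
from h import *
np.set_printoptions(precision=2,suppress=True)
t=read_camera("top"); s=read_camera("scene"); e=env.state()["eef_pos"]
im=s["image"].astype(int); m=((im[...,0]-im[...,1]>60)&(im[...,0]-im[...,2]>50)).astype(np.uint8); m[:, 300:]=0; m[:130]=0; m[280:]=0
n,l,st,ce=cv2.connectedComponentsWithStats(m); j=1+st[1:,4].argmax(); print("red",st[j],ce[j])
g=e[2]-171; H=proj(s,[[e[0],e[1],g-171],[e[0],e[1],g-114],[e[0],e[1],g-60]]); print("handle proj",H)
for v in range(st[j,1],st[j,1]+st[j,3],6):
    u=np.where(l[v]==j)[0]; print(v,u.mean(),len(u), np.interp(v,H[::-1,1],H[::-1,0]))
os=np.array([[88,183],[128,217],[170,152],[215,127]])/3.333+[220,110]
ix=[0,1,2,4]
F=lambda p:(proj(s,forkpts(p)[ix])-os).ravel()
r=least_squares(F,[603,174,0],x_scale=[10,10,.1]); print("scene only",r.x,F(r.x))
E
```

```text
red [218 180  10  17  47] [223.49 186.43]
handle proj [[226.66 211.59]
 [222.33 192.07]
 [217.87 171.93]]
180 223.0 1 219.66010206950853
186 223.5 4 220.9888907909707
192 225.5 2 222.31767951243285
scene only [601.83 166.74   0.04] [ 0.04 -0.78  0.96 -1.62 -2.16  1.41  1.09  1.19]
```

```bash
python3 - <<'E'
from h import *
np.set_printoptions(precision=2,suppress=True)
s=read_camera("scene"); e=env.state()["eef_pos"]
im=s["image"].astype(int); m=((im[...,0]>1.9*im[...,1])&(im[...,0]-im[...,2]>25)).astype(np.uint8); m[:,260:]=0; m[:,:200]=0; m[:160]=0; m[230:]=0
n,l,st,ce=cv2.connectedComponentsWithStats(m); j=1+st[1:,4].argmax(); print("red",st[j],ce[j])
g=e[2]-171
# handle box silhouette
P=np.array([[e[0]+a,e[1]+b,g+z] for a in(-12.5,12.5) for b in(-12.5,12.5) for z in(-171,-58)])
h=cv2.convexHull(proj(s,P).astype(np.float32)); k=np.zeros((480,640),np.uint8); cv2.fillConvexPoly(k,h.astype(np.int32),1)
for v in range(176,214,4):
    a=np.where(l[v]==j)[0]; b=np.where(k[v])[0]
    print(v,(a.min(),a.max()) if len(a) else None,(b.min(),b.max()) if len(b) else None)
for nm in("roller","fork"):
    r=cut_out(nm,s); print(nm,[(q["confidence"],q["at"]) for q in r])
# fork y / x sensitivity in px per mm at tip
print(proj(s,[[514,174,183],[524,174,183],[514,184,183]]))
E
```

```text
red [216 180  15  36 363] [223.05 197.43]
176 None (np.int64(209), np.int64(227))
180 (np.int64(221), np.int64(223)) (np.int64(210), np.int64(228))
184 (np.int64(216), np.int64(225)) (np.int64(211), np.int64(229))
188 (np.int64(216), np.int64(226)) (np.int64(212), np.int64(230))
192 (np.int64(217), np.int64(227)) (np.int64(213), np.int64(231))
196 (np.int64(218), np.int64(228)) (np.int64(214), np.int64(232))
200 (np.int64(219), np.int64(229)) (np.int64(215), np.int64(233))
204 (np.int64(220), np.int64(229)) (np.int64(216), np.int64(233))
208 (np.int64(221), np.int64(230)) (np.int64(217), np.int64(234))
212 (np.int64(221), np.int64(230)) (np.int64(219), np.int64(234))
roller [(0.7, [333.8, 252.6]), (0.64, [222.0, 167.8])]
fork [(0.65, [280.4, 157.1])]
[[250.29 165.6 ]
 [254.17 163.32]
 [247.27 163.2 ]]
```

```bash
python3 - <<'E'
from h import *
s=read_camera("scene"); x0,y0,w,h,k=205,120,90,75,8.8
im=cv2.resize(s["image"][y0:y0+h,x0:x0+w],None,fx=k,fy=k,interpolation=cv2.INTER_CUBIC)
def line(P,col,cl=False):
    q=((proj(s,P)+.5-[x0,y0])*k-.5); cv2.polylines(im,[(q*16).astype(np.int32)],cl,col,1,cv2.LINE_AA,4)
for (x,y,a),col in(((603.7,174.3,.015),(0,255,0)),((601.8,166.7,.04),(255,0,255))):
    R=np.array([[np.cos(a),-np.sin(a),0],[np.sin(a),np.cos(a),0],[0,0,1]])
    for sg in(20,-20): line(np.array([[-31,sg,165],[-82,sg,165],[-90,sg,183]])@R.T+[x,y,0],col)
    th=np.linspace(0,6.28,30); line(np.c_[18*np.cos(th)+x,18*np.sin(th)+y,0*th+179],col)
e=env.state()["eef_pos"]
line([[e[0],e[1],e[2]-342],[e[0],e[1],e[2]-223]],(255,255,0))
g=np.array([e[0],e[1],e[2]-171]); line([g-[0,32,0],g+[0,32,0]],(255,255,0))
cv2.imwrite("pics/f5.png",im[:600,:800,::-1]); print(im.shape)
E
```

```text
(660, 792, 3)
```

View pics/f5.png

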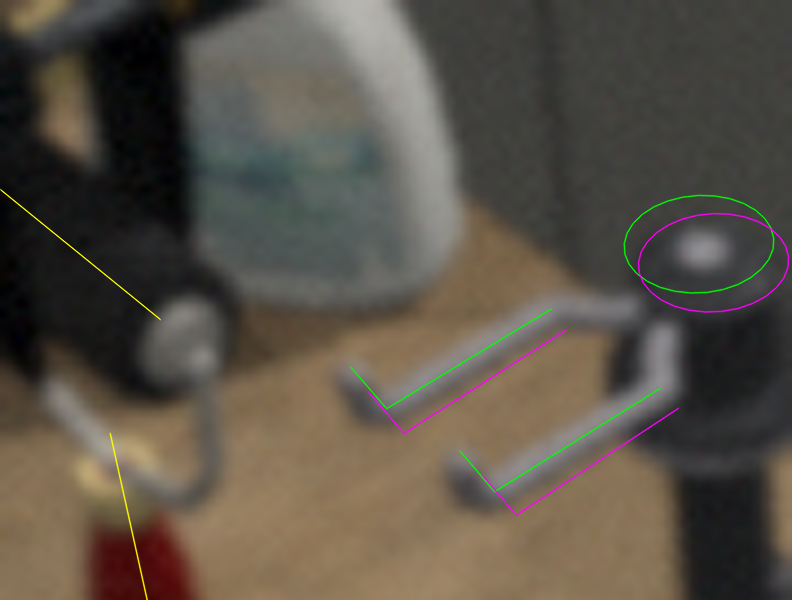

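The green overlay (fork axis 603.7, 174.3, yaw 0.015) lies right on the prongs. The handle lies on its projected axis at about (120,475). The cylinder end at (190,340) suggests the roller was gripped about 5 mm off-centre and has tilted slightly, so I'll centre on the handle.

move_arm --commands '[[[0,0.12,-0.5],0,-1],[[0,0.12,-0.5],0,-1],[[0.4,0,0],0,-1],[[0.6,0,0],0,-1],[[0.5,0,0],0,-1],[[0.2,0,0],0,-1],[[0,0,0],0,-1],[[0,0,0],0,-1]]'

```text
t: 17.78
eef_pos: [487.1, 175.3, 420.3]
tcp_rot: [-3.141, 0.0, 1.584]
ft_force: [0.0, 0.1, -3.9]
opening: 0.339
grip_force: 29.9
```

```bash
python3 - <<'E'
from h import *
np.set_printoptions(precision=2,suppress=True)
s=read_camera("scene"); e=env.state()["eef_pos"]; print(e)
im=s["image"].astype(int); m=((im[...,0]>1.7*im[...,1])&(im[...,0]-im[...,2]>22)).astype(np.uint8); m[:,290:]=0; m[:,:200]=0; m[:140]=0; m[240:]=0
n,l,st,ce=cv2.connectedComponentsWithStats(m); j=1+st[1:,4].argmax(); print("red",st[j])
zz=np.arange(60,172,3.); H=proj(s,np.c_[0*zz+e[0],0*zz+e[1],e[2]-171-zz])
for v in range(st[j,1]+1,st[j,1]+st[j,3],4):
    a=np.where(l[v]==j)[0]; print(v,a.min(),a.max(),a.mean(),"proj u",np.interp(v,H[:,1],H[:,0]),"below grip",np.interp(v,H[:,1],zz))
E
```

```text
[486.71 175.37 420.38]
red [236 177  15  35 340]
178 237 244 240.5 proj u 240.27207917166953 below grip 83.96970270225184
182 236 246 241.0 proj u 240.98224068937776 below grip 95.20580584618455
186 237 246 241.5 proj u 241.69240220708593 below grip 106.63170257270995
190 237 247 242.0 proj u 242.40256372479413 below grip 118.252793086323
194 238 247 242.5 proj u 243.11272524250234 below grip 130.07447759151842
198 239 247 243.0 proj u 243.82288676021054 below grip 142.10215629279105
202 240 248 244.0 proj u 244.53304827791874 below grip 154.3412293946358
206 240 249 244.5 proj u 245.24320979562694 below grip 166.79709710154742
210 242 248 245.0 proj u 245.48011264136446 below grip 171.0
```

move_arm --commands '[[[0.2,-0.03,0],0,-1],[[0.3,0,0],0,-1],[[0.3,0,0],0,-1],[[0,0,0],0,-1],[[0,0,0],0,-1]]'

```text
t: 18.25
eef_pos: [511.6, 174.5, 420.1]
tcp_rot: [-3.141, 0.0, 1.584]
ft_force: [-0.9, 0.2, -5.0]
opening: 0.344
grip_force: 29.9
```

move_arm --commands '[[[0.2,0,0],0,-1],[[0.2,0,0],0,-1],[[0.2,0,0],0,-1],[[0,0,0],0,-1],[[0,0,0],0,-1]]'

```text
t: 18.67
eef_pos: [529.4, 174.6, 420.2]
tcp_rot: [-3.141, 0.0, 1.584]
ft_force: [-0.6, 0.3, -4.3]
opening: 0.342
grip_force: 29.9
```

move_arm --commands '[[[0.2,0,0],0,-1],[[0.2,0,0],0,-1],[[0.18,0,0],0,-1],[[0,0,-0.25],0,-1],[[0,0,-0.25],0,-1],[[0,0,-0.2],0,-1],[[0,0,0],0,-1],[[0,0,0],0,-1]]'

```text
t: 19.33
eef_pos: [546.4, 174.6, 398.7]
tcp_rot: [-3.14, 0.0, 1.585]
ft_force: [-0.2, 0.7, -3.3]
opening: 0.341
grip_force: 29.9
```

move_arm --commands '[[[0,0,-0.06],0,-1],[[0,0,-0.06],0,-1],[[0,0,0],0,-1],[[0,0,0],0,-1]]'

```text
t: 19.67
eef_pos: [546.5, 174.6, 395.8]
tcp_rot: [3.141, -0.0, 1.585]
ft_force: [0.4, 0.3, -3.8]
opening: 0.344
grip_force: 29.9
```

move_arm --commands '[[[0,0,-0.04],0,-1],[[0,0,-0.04],0,-1],[[0,0,0],0,-1],[[0,0,0],0,-1]]'

```text
t: 20.0
eef_pos: [546.6, 174.6, 393.4]
tcp_rot: [3.141, 0.0, 1.585]
ft_force: [-0.0, 0.3, -3.4]
opening: 0.343
grip_force: 29.9
```

move_arm --commands '[[[0,0,-0.03],0,-1],[[0,0,-0.03],0,-1],[[0,0,0],0,-1],[[0,0,0],0,-1]]'

```text
t: 20.33
eef_pos: [546.6, 174.6, 391.8]
tcp_rot: [3.141, -0.0, 1.585]
ft_force: [-0.1, -0.3, 0.9]
opening: 0.34
grip_force: 29.9
```

move_arm --commands '[[[0,0,-0.02],0,-1],[[0,0,0],0,-1],[[0,0,0],0,-1]]'

```text
t: 20.58
eef_pos: [546.6, 174.6, 391.2]
tcp_rot: [3.141, -0.0, 1.585]
ft_force: [-0.2, -0.3, 3.6]
opening: 0.341
grip_force: 29.9
```

move_arm --commands '[[[0,0,0],0,-0.28],[[0,0,0],0,-0.25],[[0,0,0],0,-0.2],[[0,0,0],0,-0.1],[[0,0,0],0,0],[[0,0,0],0,0.2],[[0,0,0],0,0.4],[[0,0,0],0,0.4],[[0,0,0],0,0.4],[[0,0,0],0,0.4]]'

```text
t: 21.42
eef_pos: [546.5, 174.6, 391.0]
tcp_rot: [3.141, -0.0, 1.585]
ft_force: [-0.0, 0.5, 0.0]
opening: 0.696
grip_force: 0.0
```

move_arm --commands '[[[0,0,0.15],0,0.4],[[0,0,0.3],0,0.4],[[0,0,0.5],0,0.4],[[0,0,0.6],0,0.4],[[0,0,0.7],0,0.4],[[-0.8,0,0.4],0,0.4],[[-1,-0.5,0],0,0.4],[[-0.5,-1,0],0,0.4],[[0,-1,0],0,0.4],[[0,-1,0],0,0.4],[[0,-1,0],0,0.4],[[0,-1,0],0,0.4],[[0,-1,0],0,0.4],[[0,-1,0],0,0.4],[[0,-1,0],0,0.4],[[0,-1,0],0,0.4],[[0,0,0],0,0.4],[[0,0,0],0,0.4]]'

```text
t: 22.92
eef_pos: [477.4, -111.6, 471.1]
tcp_rot: [3.141, 0.0, 1.582]
ft_force: [0.2, 0.7, 0.9]
opening: 0.701
grip_force: 0.0
```

```bash
python3 - <<'E'
from h import *
np.set_printoptions(precision=1,suppress=True)
t=read_camera("top"); s=read_camera("scene")
for th in("roller","fork","roller_neck","fork_seat"):
    print(th,[[(q["at"],round(q["confidence"],2)) for q in search_frame(th,c)[:2]] for c in(t,s)])
print("expected grip/neck",proj(t,[[546.6,172,221],[546.6,173,169]]),proj(s,[[546.6,172,221],[546.6,173,169]]))
im=s["image"].astype(int); m=((im[...,0]>1.7*im[...,1])&(im[...,0]-im[...,2]>22)).astype(np.uint8); m[:,320:]=0; m[:,:230]=0; m[:140]=0; m[225:]=0
n,l,st,ce=cv2.connectedComponentsWithStats(m); j=1+st[1:,4].argmax(); print("red",st[j],ce[j],proj(s,[[546.6,172.5,105]]))
cv2.imwrite("pics/f6.png",np.hstack([cv2.resize(t["image"][160:260,180:280],(400,400)),cv2.resize(s["image"][110:210,230:330],(400,400))])[:,:,::-1])
E
```

```text
roller [[([199.7, 216.2], 0.79)], []]
fork [[([203.0, 194.1], 0.69)], [([280.4, 157.8], 0.57), ([280.2, 162.6], 0.57)]]
roller_neck [[([200.5, 218.0], 0.87)], [([261.1, 153.8], 0.6)]]
fork_seat [[([206.6, 194.2], 0.77)], [([279.1, 162.6], 0.93), ([282.6, 163.1], 0.55)]]
expected grip/neck [[195.1 213.8]
 [201.9 222.8]] [[261.6 144.2]
 [263.8 163.6]]
red [262 174  14  35 321] [268.1 191.9] [[266.7 185.8]]
```

The hung handle is where I expected it, and the fork hasn't moved. I'm handing in.

```bash
python3 -c "
from cell import env
print(env.job_done())"
```

```text
the job is handed in; nothing more can be done
None
```

I turned the fork to its stop, pressed it there at about 8 N for over a second, then hung the ink roller handle-down between the prongs and handed the job in with the arm clear; the final check was from detections, not a viewed picture, and no verdict came back.

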